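# Close the dowelled damper press form and hold it shut

### The job

Take the loose steel dowel out of the tool rack and stand it upright, fully down, in the empty socket of the walnut press form's lower half; let go of it. Then pick up the upper half by the grip on its back, guide it down over both dowels without dropping it until the two halves meet flush, and press it down firmly, about as hard as the weight of a full litre bottle: finish while still holding it pressed like that, and leave the other tools and parts on the bench where they are.

Things in the scene. Friction and masses are not known exactly. Their poses are not given: they have to be found in the camera images.
- form_base: lower half of the walnut press form, fixed on a dark steel plate 190 x 90 x 10 mm. Walnut 150 (x) x 64 x 48 mm, joint face 58 mm above the slate; a trough in the middle 58 mm of its length holds a pale damper head (top at 60 mm). Two dowel holes on its long centre line, 52 mm either side of the middle. Origin: centre of the plate's underside, x towards the empty socket, z up
- seat (a point): point at the middle of the lower half's joint face level, 58 mm above the slate, axes as form_base; the origin of form_top must come here (its x may point either way)
- socket (a point): centre of the mouth of the empty dowel hole in the lower half, on the joint face, 52 mm from the middle along +x of form_base; round, 13.2 mm wide, 30 mm deep, flat floor
- fixed_dowel: steel dowel fixed fast in the other hole of the lower half, same as the loose one (12 mm thick, tapered nose, 78 mm long, standing 48 mm proud of the joint face). Origin: centre of its foot, z up
- dowel: loose steel dowel, plain round rod 12 mm thick, 78 mm long, both ends alike, tapered to 6 mm over the last 8 mm; 65 g. At first it stands upright in one of the rack's three holes, its foot 15 mm above the slate and 48 mm of it above the rack; the two other tools there have wider heads. Origin: centre of its foot, z along it upwards
- dowel_mid (a point): middle of the loose dowel's length, 39 mm above its foot
- form_top: upper half of the press form, 0.3 kg, lying joint face down on the slate: 150 (x) x 64 mm, 40 mm thick, two 14 mm through holes on its long centre line 52 mm either side of the middle, and in the middle of its back a grip 50 (x) x 26 (y) x 34 mm, top 74 mm above the joint face. Alike end for end. When home the dowel noses show 8 mm above its back. Origin: centre of the joint face, z up
- rack: pale wooden tool rack fixed to the bench, 165 (x) x 50 x 45 mm on a 185 x 66 x 6 mm foot, with three holes 13.5 mm wide and 30 mm deep in a row along its x, at -52, 0 and +52 mm; the dowel, punch and awl stand in them in any order. Origin: centre of its underside, z up
- punch: pin punch standing in the rack: dark 12 mm shank with a round brass head 22 mm wide, 88 mm long; leave it. Origin: its foot
- awl: voicing awl standing in the rack, point sheathed: brass 12 mm ferrule, oak pear handle 25 mm wide, 90 mm long; leave it. Origin: its foot
- jar: squat amber bakelite jar with screw cap, 70 mm wide, 54 mm high; leave it. Origin: centre of its underside
- fork: steel tuning fork lying flat, 135 mm long, 20 mm wide, 8 mm thick; leave it. Origin: underside, at the root of the tines; x towards the tine ends, 85 mm away
- gauge: stepped brass setting gauge, 75 x 25 x 26 mm; leave it. Origin: centre of its underside
- block_a: small walnut damper block, 62 x 22 x 24 mm; leave it. Origin: centre of its underside
- block_b: second small walnut damper block, 62 x 22 x 24 mm; leave it. Origin: centre of its underside
Not all that is in view belongs to the job. Leave any green or purple look-alike of the form_base alone.

How it is judged (in metres and radians):
On the way, in this order (a step that is already met when the one before it is completed fails the run):
1. the loose dowel stands fully down in the empty socket, let go (horizontal distance between dowel_mid and socket below 0.006 m and z of dowel_mid in the frame of seat between 0.004 and 0.013 m and angle between the z axis of dowel and the z axis of form_base, either way round below 0.12 rad and contact force between the fingers and dowel below 0.1 N), for 0.3 s.
2. the upper half is guided down the dowels in the robot's grip (not dropped) (horizontal distance between form_top and seat below 0.008 m and z of form_top in the frame of seat between 0.004 and 0.044 m and angle between the x axis of form_top and the x axis of form_base, either way round below 0.12 rad and contact force between the fingers and form_top above 1 N), for 0.1 s.
At the end, for the whole second after the job is handed in: Dowel in its socket: 6 mm off axis, 4 mm off the floor, 0.12 rad. Upper half on both dowels: faces within 3 mm, centres 5 mm, 0.06 rad in line, still; robot on it (over 2 N), faces pressed with over 7 N. The other seven things within 30 mm of their starts (horizontal distance between dowel_mid and socket below 0.006 m and z of dowel_mid in the frame of seat between 0.004 and 0.013 m and angle between the z axis of dowel and the z axis of form_base, either way round below 0.12 rad and horizontal distance between form_top and seat below 0.005 m and z of form_top in the frame of seat between -0.003 and 0.003 m and angle between the x axis of form_top and the x axis of form_base, either way round below 0.06 rad and angle between form_top's own z axis and vertical below 0.04 rad and contact force between form_top and form_base above 7 N and contact force between the fingers and form_top above 2 N and linear speed of form_top below 0.02 m/s and distance of each of punch, awl, jar, fork, gauge, block_a, block_b from where it was at the start of the episode below 0.03 m); the arm keeps its last pose, push and grip.
It fails at once if another tool or part on the bench is moved more than 30 mm (distance of any of punch, awl, jar, fork, gauge, block_a, block_b from where it was at the start of the episode above 0.03 m).
It also fails if it takes over 64 s, if anything falls off the work surface, if the arm or the gripper's body presses on something with over 40 N, if the wrist force passes 120 N, or if a joint passes its speed limit or range.

### The arm

A 6-joint arm with a two-finger parallel gripper is mounted at the origin on the work surface. World frame = base frame: x ahead of the robot, y to its left, z up, the work surface at z = 0. Lengths are in mm, angles in rad, forces in N, time in s.
With the tool pointing down it reaches from about 275 to 825 mm from the base axis. Payload 4.9 kg.
Tool frame: the origin (TCP) lies at the very end of the fingers, on their centre line; the grasp point (between the pads) lies 19 mm behind it; z points along the fingers, y is the line along which they close (so a half turn about z gives the same grasp; the last joint's range is limited). The gripper opens to 85 mm and grips with 20 to 120 N. Pads are 22 mm wide; open, the fingers measure 114 mm over their backs; the gripper's body (76 mm by 85 mm) begins 54 mm behind the grasp point. The pads swing forward as they close: fully open they stand 13 mm farther back than shut.
Start: joints at [-1.366, 0.326, -0.193, 1.052, 0, 1.437], TCP at [182.808, -518.748, 231.281] pointing down, gripper open.
Joint ranges: [-2.65, 2.65], [-0.97, 1.79], [-1.3, 1.35], [-1.93, 2.1], [-1.47, 1.37], [-3.14, 3.14]. Speed limits (rad/s): [2.57, 2.57, 3.14, 3.14, 3.14, 3.14].

### API

Orientations are given as [roll, pitch, yaw] about the fixed x, y, z axes, in that order (R = Rz(yaw) Ry(pitch) Rx(roll)).
In Python, from bench import bot, solve_ik, imaging gives the robot as it stands. Calls block until the motion is done:
- bot.move_ptp(position, orientation): joint-space move of the TCP to a pose.
- bot.movel(position, rot=None, max_speed=150, threshold=None): straight line of the TCP; rot=None keeps the orientation; max_speed is the mean speed in mm/s. With threshold (N) it stops when the force on the tool has changed by that much, and returns True; else False.
- bot.move_j(angles): joint-space move.
- bot.grip(opening, effort=None): opening from 0.0 (shut) to 1.0 (fully open); effort is the grip in N (None keeps the last); returns when the fingers have stopped.
- bot.dwell(seconds).
- solve_ik(position, orientation): joint angles nearest the present ones, or None.
- bot.get_state(): the state.
- imaging.capture(name): name is "side" or "top"; returns the picture (420x560x3 uint8, blue, green, red); there is no depth.
- imaging.camera_model(name): a dict with "K" (3x3 intrinsics, pixels), "k1" (the pictures are not rectified: a ray, as slopes to the right and down, at radius r is drawn at 1 + k1 r^2 times it, then the intrinsics apply), "position" and "rotation" of the camera in the world. Camera axes: x right, y up, looking along -z (the intrinsics and any distortion apply to the point x, -y, -z); pixel columns grow to the right and rows downward; lengths in mm; the calibration is good to about 2 mm. A picture is of the moment at which its call begins. camera_model takes no time and is no camera call.
A pose or a line that the arm cannot do raises bot.IKError and nothing moves.
- bot.sign_off(): hands the job in; it is judged then, once.
The state is a dict: "t": time; "qpos": joint angles; "joint_velocities": joint speeds; "effort": joint torques, N m; "tcp_pos": TCP position; "orientation": TCP orientation; "contact_force": force on the tool from outside, world axes, zero at the start; "wrist_torque": the same for the moment, N m; "opening": opening from 0.0 (shut) to 1.0 (fully open); "gripper_force": force on a finger pad.
Only numpy, scipy, OpenCV 4.12 (cv2) and the standard library are available. Lean on these libraries where they do the work, as an engineer would, in place of code of your own. Each camera call takes 0.05 s, during which the arm holds its last target. There are 200 camera calls.

## Working session

There is one attempt and no reset: what is moved stays moved. The work goes in short steps, each a Python script; the robot and the scene stay as the last script left them, time stands still between calls to the robot, and variables do not carry over. Pictures are saved under pics/ and viewed, at most 10 in all, crops included, and the job is handed in when it is done.

```bash
mkdir -p pics; ls
python3 - <<'E'
from bench import bot, imaging
import cv2
for n in("top","side"):
    cv2.imwrite(f"pics/{n}0.png",imaging.capture(n)); print(imaging.camera_model(n))
print(bot.get_state())
E
```

```text
pics
{'K': array([[393.86876107,   0.        , 274.05381005],
       [  0.        , 393.86876107, 208.59674819],
       [  0.        ,   0.        ,   1.        ]]), 'k1': -0.06028942394561847, 'position': array([385.03421215,   3.91672553, 913.96231716]), 'rotation': array([ 0.15163309, -0.02491882, -1.55773235])}
{'K': array([[474.00412084,   0.        , 285.12673862],
       [  0.        , 474.00412084, 210.18819157],
       [  0.        ,   0.        ,   1.        ]]), 'k1': 0.03300544652461726, 'position': array([298.21596535, 814.79973415, 846.80560858]), 'rotation': array([ 0.80395146,  0.01405046, -2.92122937])}
{'t': 0.1, 'qpos': array([-1.36619179e+00,  3.26861651e-01, -1.93454978e-01,  1.05201333e+00,
       -1.46741379e-05,  1.43659678e+00]), 'joint_velocities': array([-0.0006789 ,  0.00013044,  0.0025345 , -0.00044943, -0.00060006,
       -0.00080437]), 'effort': array([ 1.19080727e-03, -4.44239187e+01,  2.63038391e+01,  7.91192724e-03,
       -9.98850828e-05, -1.28982094e-05]), 'tcp_pos': array([ 182.69981989, -518.2273637 ,  230.59553394]), 'orientation': array([-3.14007084e+00, -1.90653853e-04,  3.38803951e-01]), 'contact_force': array([0.35906155, 0.16075335, 0.8463993 ]), 'wrist_torque': array([-5.33619686e-03, -3.36577097e-02,  6.88247720e-05]), 'gripper_force': 0.0, 'opening': 1.0001000286908615}
```

View pics/top0.png

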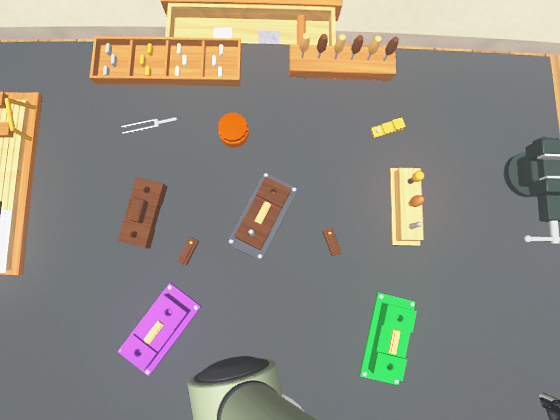

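View pics/side0.png

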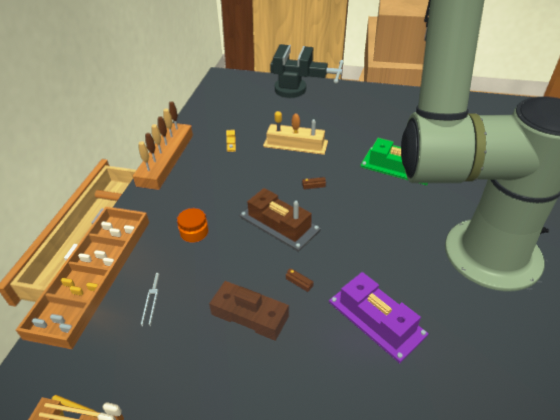

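Top view: real base (walnut on dark plate) at about (262,215), fixed dowel at (251,232), socket at (273,190). form_top lies at (142,213). The rack is at (406,206), with the steel dowel lowest in the row at (416,225). The purple (160,330) and green (390,340) forms are look-alikes. The only candidates for the dowel are three rack tools: a brass head (417,177), a pear handle (417,200) and a plain grey rod (416,225). The grey rod is the dowel because it has no wide head. I'll confirm in a crop.

```bash
cat > h.py <<'E'
import numpy as np, cv2
from scipy.spatial.transform import Rotation as Ro
from bench import imaging
def ray(n,uv):
    m=imaging.camera_model(n); K=m['K']
    p=cv2.undistortPoints(np.array([[uv]],float),K,np.array([m['k1'],0,0,0.]))[0,0]
    R=Ro.from_euler('xyz',m['rotation']).as_matrix()
    return m['position'],R@np.array([p[0],-p[1],-1])
def plane(n,uv,z):
    o,d=ray(n,uv); return o+d*(z-o[2])/d[2]
def tri(a,b):
    A=np.zeros((3,3));B=np.zeros(3)
    for n,uv in(("top",a),("side",b)):
        o,d=ray(n,uv);d=d/np.linalg.norm(d);P=np.eye(3)-np.outer(d,d);A+=P;B+=P@o
    return np.linalg.solve(A,B)
E
python3 - <<'E'
import cv2,numpy as np
t=cv2.imread("pics/top0.png");s=cv2.imread("pics/side0.png")
def up(i,x0,x1,y0,y1,k): return cv2.resize(i[y0:y1,x0:x1],None,fx=k,fy=k,interpolation=cv2.INTER_CUBIC)
o=np.zeros((592,800,3),np.uint8)
def put(c,x,y): o[y:y+c.shape[0],x:x+c.shape[1]]=c
put(up(t,225,300,170,262,4),0,0)      # base top
put(up(t,115,170,175,250,4),304,0)    # form_top
put(up(t,385,430,160,250,4),530,0)    # rack
put(up(s,240,320,185,245,3),0,380)    # base side
put(up(s,205,295,280,335,3),245,380)
put(up(s,262,330,105,155,4),520,380)
cv2.imwrite("pics/crop1.png",o)
E
```

```text
(no output)
```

View pics/crop1.png

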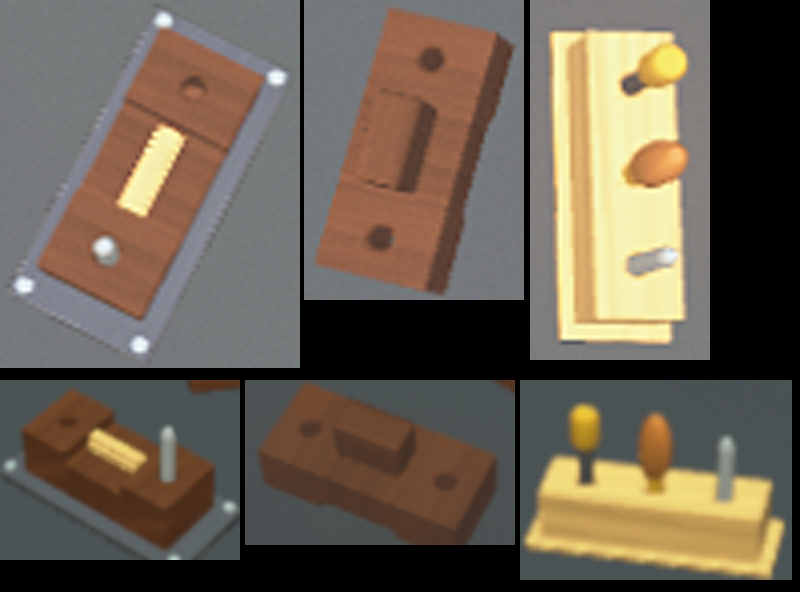

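The crop confirms it: the grey rod in the rack is the loose dowel, at crop (668,256). The base has one empty socket at (195,88) and the fixed dowel nose at (104,246). form_top's holes are at (432,60) and (380,238). Next I'll refine these by local centroids and cast rays.

```bash
cat > m.py <<'E'
from h import *
t=cv2.imread("pics/top0.png");s=cv2.imread("pics/side0.png")
def cen(im,u,v,sign,r=3):
    g=cv2.cvtColor(im,cv2.COLOR_BGR2GRAY).astype(float)*sign
    u0,v0=int(round(u)),int(round(v)); w=g[v0-r:v0+r+1,u0-r:u0+r+1]; w=np.clip(w-(w.max()+w.min())/2,0,None)
    y,x=np.mgrid[v0-r:v0+r+1,u0-r:u0+r+1]; return np.array([(w*x).sum(),(w*y).sum()])/w.sum()
f=lambda c,d,x0,y0,k:(x0+(c+.5)/k-.5,y0+(d+.5)/k-.5)
np.set_printoptions(precision=1,suppress=True)
sc=[plane("top",cen(t,*f(c,d,225,170,4),1),11) for c,d in((164,20),(277,77),(24,286),(140,345))]
print("screws",np.array(sc),"centre",np.mean(sc,0))
d=(sc[0]+sc[1]-sc[2]-sc[3]);yb=np.arctan2(d[1],d[0]);print("yaw base",yb)
so=cen(t,*f(195,88,225,170,4),-1);so2=cen(s,*f(68,42,240,185,3),-1)
print("socket top",plane("top",so,57),"side",plane("side",so2,57),tri(so,so2),"pred",np.mean(sc,0)+52*np.array([np.cos(yb),np.sin(yb),0]))
print("fixed tip top",plane("top",f(103,244,225,170,4),105),"side",plane("side",f(167,50,240,185,3),105),"pred",np.mean(sc,0)-52*np.array([np.cos(yb),np.sin(yb),0]))
A=[cen(t,*f(c-304,d,115,175,4),-1) for c,d in((432,60),(380,238))]
B=[cen(s,*f(c-245,d-380,205,280,3),-1) for c,d in((311,428),(445,481))]
for n,X in(("top",A),("side",B)):
    P=[plane(n,p,39) for p in X]; e=P[0]-P[1]; print("ftop",n,P,np.mean(P,0),np.linalg.norm(e),np.arctan2(e[1],e[0]))
print("dowel top",plane("top",f(138,256,385,160,4),91),"side",plane("side",f(207,58,262,105,4),91))
# rack holes via rack-top foot points in top view
for c,d in((632-530,85),(632-530,178),(632-530,266)): print("foot",plane("top",f(c,d,385,160,4),47))
E
python3 m.py
```

```text
screws [[604.    4.4  11. ]
 [570.6 -62.   11. ]
 [446.9  81.6  11. ]
 [414.1  15.   11. ]] centre [508.9   9.7  11. ]
yaw base -0.45688587613469256
socket top [557.7 -13.   57. ] side [553.  -11.7  57. ] [555.8 -13.3  55.6] pred [555.6 -13.2  11. ]
fixed tip top [462.2  33.5 105. ] side [460.1  32.3 105. ] pred [462.2  32.7  11. ]
ftop top [array([557.9, 272.8,  39. ]), array([456.4, 295.4,  39. ])] [507.1 284.1  39. ] 104.00176726051318 -0.21967814302995844
ftop side [array([555.9, 273.5,  39. ]), array([454.6, 295.7,  39. ])] [505.3 284.6  39. ] 103.7081191368315 -0.2150455420021488
dowel top [ 483.8 -325.8   91. ] side [ 483.  -331.4   91. ]
foot [ 587.3 -326.7   47. ]
foot [ 533.3 -324.4   47. ]
foot [ 483.1 -322.5   47. ]
```

Run:
```python
from bench import bot, imaging
import cv2, numpy as np
pi=np.pi
bot.grip(0.5,40)
bot.move_ptp([483.5,-327.5,150],[pi,0,0])
print(bot.movel([483.5,-327.5,56],max_speed=100,threshold=10))
bot.grip(0.0,40)
s=bot.get_state();print(s['t'],s['opening'],s['gripper_force'],s['tcp_pos'],s['contact_force'])
bot.movel([483.5,-327.5,150],max_speed=100)
s=bot.get_state();print(s['t'],s['opening'],s['gripper_force'],s['tcp_pos'],s['contact_force'])
bot.move_ptp([556,-13,150],[pi,0,-0.457])
s=bot.get_state();print(s['t'],s['opening'],s['gripper_force'],s['tcp_pos'],s['orientation'])
t=imaging.capture("top");d=imaging.capture("side")
cv2.imwrite("pics/t1.png",t);cv2.imwrite("pics/s1.png",d)
a=cv2.resize(t[150:270,210:310],None,fx=4,fy=4,interpolation=2)
b=cv2.resize(d[130:250,230:330],None,fx=4,fy=4,interpolation=2)
cv2.imwrite("pics/crop2.png",np.hstack([a,b]))
```

```text
False
3.4333 0.12713331108470705 38.991875576321036 [ 483.90972072 -328.05318713   56.66139265] [-0.60244036 -1.24766962  2.17765538]
4.525 0.12101833621261014 39.04106352478266 [ 483.02837048 -327.01125649  149.20752446] [-0.01172392  0.42900457 -1.09429391]
8.8583 0.12391087454209661 38.985664690844715 [556.03791666 -13.11831162 150.01589684] [ 3.14158539e+00 -8.10170543e-05 -4.57261783e-01]
```

View pics/crop2.png

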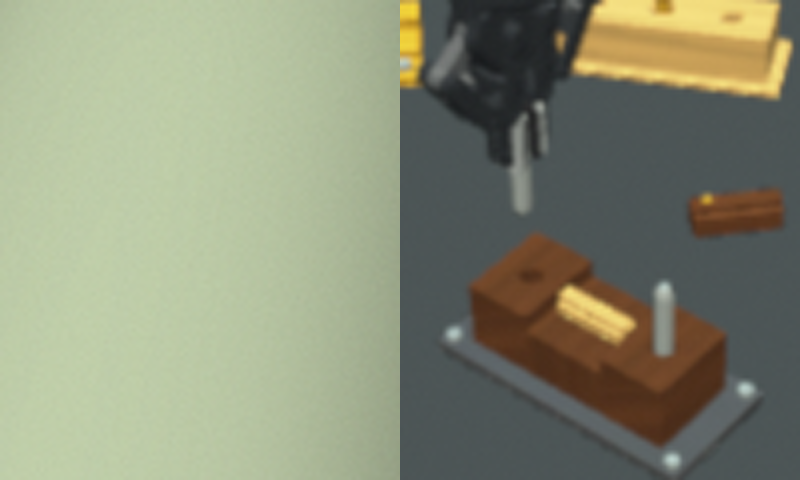

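The side crop shows the dowel gripped upright with its foot at crop (522,212), above the socket at (531,275). The arm covers the top view. I'll compare foot and socket in the same side camera, so the calibration bias cancels.

Run:
```python
from h import *
f=lambda c,d:(230+(c+.5)/4-.5,130+(d+.5)/4-.5)
print(plane("side",f(122,209),108.4), plane("side",f(131,275),57), plane("side",f(121,150),127))
```

```text
[555.88395936 -13.95976424 108.4       ] [552.38215633 -12.22372009  57.        ] [563.9943363  -46.00888315 127.        ]
```

Run:
```python
from bench import bot
import numpy as np
c=np.array([553.8,-12.3])
bot.movel([*c,108],max_speed=80)
offs=[(0,0),(1.5,0),(-1.5,0),(0,1.5),(0,-1.5),(1.5,1.5),(-1.5,1.5),(1.5,-1.5),(-1.5,-1.5),(3,0),(0,-3),(0,3),(-3,0)]
for o in offs:
    p=c+o
    if o!=(0,0): bot.movel([*p,103],max_speed=60)
    hit=bot.movel([*p,67.5],max_speed=40,threshold=8)
    s=bot.get_state();z=s['tcp_pos'][2];print(o,hit,s['tcp_pos'],s['contact_force'],s['t'])
    if z<74: break
    if z<88: break
    bot.movel([*p,103],max_speed=80)
```

```text
(0, 0) True [554.42947707 -14.21198     69.58528936] [-0.18663507 -0.59436702  4.64958743] 10.5333
```

Run:
```python
from bench import bot, imaging
import cv2, numpy as np
pi=np.pi
bot.grip(0.45,40)
s=bot.get_state();print(s['t'],s['tcp_pos'],s['contact_force'])
p=s['tcp_pos'];bot.movel([p[0],p[1],150],max_speed=120)
bot.move_ptp([506.5,284.3,130],[pi,0,-0.217])
s=bot.get_state();print(s['t'],s['tcp_pos'],s['qpos'])
t=imaging.capture("top");d=imaging.capture("side")
cv2.imwrite("pics/t2.png",t);cv2.imwrite("pics/s2.png",d)
a=cv2.resize(t[150:290,105:305],None,fx=2,fy=2,interpolation=2)
b=cv2.resize(d[170:310,210:330],None,fx=3,fy=3,interpolation=2)
o=np.zeros((420,760,3),np.uint8);o[:280,:400]=a;o[:,400:]=b
cv2.imwrite("pics/crop3.png",o)
```

```text
10.9167 [553.8432357  -14.38142929  69.31027297] [0.21593115 0.33715751 0.67489791]
12.8917 [506.85229693 283.35136806 129.79681942] [ 3.82988290e-01  4.66359393e-01 -2.54937512e-01  8.49855804e-01
 -6.07632639e-04 -2.54035956e+00]
```

View pics/crop3.png

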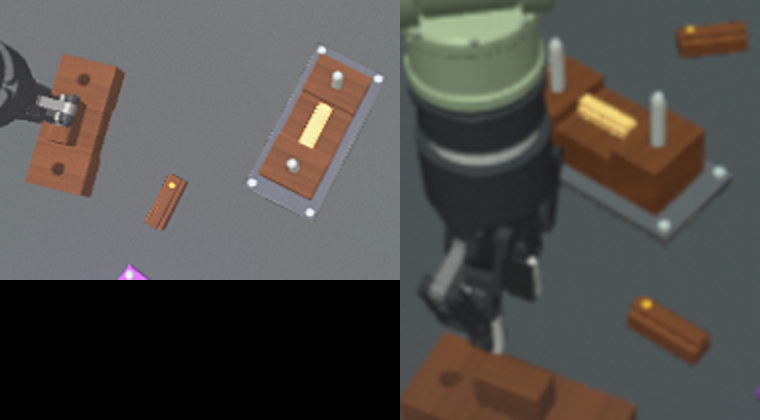

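The dowel stands fully down in the socket, with both noses at equal height: crop (337,75) and (292,162). form_top is undisturbed below the gripper. Now I'll measure the nose midpoint and grasp the upper half.

Run:
```python
from h import *
from bench import bot
pi=np.pi
t=cv2.imread("pics/t2.png").astype(np.uint8);g=cv2.cvtColor(t,cv2.COLOR_BGR2GRAY)
P=[plane("top",(105+(c+.5)/2-.5,150+(d+.5)/2-.5),105) for c,d in((337,75),(292,162))]
e=P[0]-P[1];print(P,np.mean(P,0),np.linalg.norm(e),np.arctan2(e[1],e[0]))
bot.grip(0.7,70)
print(bot.movel([506.3,284.3,47],max_speed=100,threshold=10))
bot.grip(0.0,70)
s=bot.get_state();print(s['t'],s['opening'],s['gripper_force'],s['tcp_pos'],s['contact_force'])
bot.movel([506.3,284.3,175],max_speed=120)
s=bot.get_state();print(s['t'],s['opening'],s['tcp_pos'],s['contact_force'],s['wrist_torque'])
bot.move_ptp([508.5,10,175],[pi,0,-0.457])
s=bot.get_state();print(s['t'],s['opening'],s['tcp_pos'],s['contact_force'],s['wrist_torque'])
from bench import imaging
T=imaging.capture("top");d=imaging.capture("side")
cv2.imwrite("pics/t3.png",T);cv2.imwrite("pics/s3.png",d)
cv2.imwrite("pics/crop4.png",np.hstack([cv2.resize(T[130:280,195:325],None,fx=3,fy=3,interpolation=2),cv2.resize(d[110:260,210:340],None,fx=3,fy=3,interpolation=2)]))
```

```text
[array([554.16952142, -12.35239687, 105.        ]), array([462.00373899,  32.74650025, 105.        ])] [508.08663021  10.19705169 105.        ] 102.60819641751945 -0.45507010839038353
False
14.7167 0.29376408035381874 69.85077023506165 [506.87760849 284.44903067  47.8215867 ] [ 0.39902345 -0.62987225  4.98026693]
15.9333 0.29167467289891313 [505.65620878 284.05562274 174.02950809] [-0.23399622  0.05837736 -3.61566713] [ 0.02191161 -0.01791415 -0.01852628]
17.0 0.2876897548368078 [508.68738657  10.81782345 174.95791846] [-0.46624151 -0.07583274 -3.42450026] [-0.04243948  0.00774952 -0.01110297]
```

View pics/crop4.png

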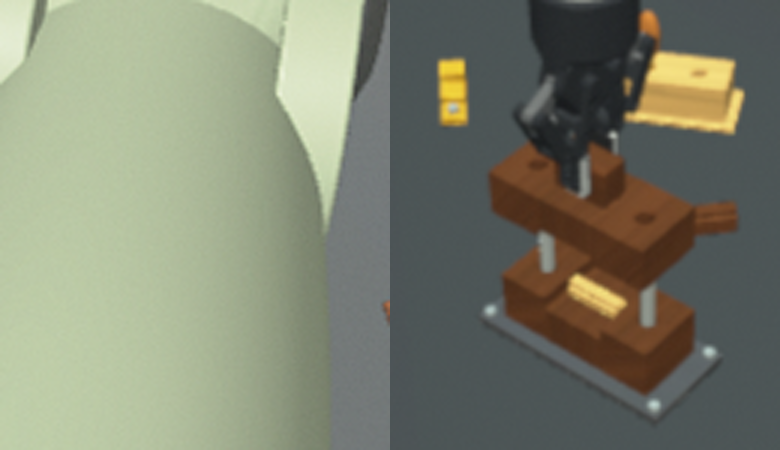

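The side crop shows the upper half held level over both dowels, with its holes at crop (538,166) and (645,217). I'll check their offset in this camera and then lower.

Run:
```python
from h import *
from bench import bot
f=lambda c,d:(210+(c-390+.5)/3-.5,110+(d+.5)/3-.5)
H=[plane("side",f(*p),166) for p in((538,166),(645,217))]
g=lambda c,d:(210+(c-400+.5)/3-.5,170+(d+.5)/3-.5)
T=[plane("side",g(*p),105) for p in((556,44),(658,97))]
e=H[0]-H[1];u=T[0]-T[1]
print(np.mean(H,0),np.arctan2(e[1],e[0]),np.mean(T,0),np.arctan2(u[1],u[0]))
p=np.array([508.3,10.2])
print(bot.movel([*p,140],max_speed=50,threshold=8))
s=bot.get_state();print(s['t'],s['tcp_pos'],s['contact_force'],s['wrist_torque'])
```

```text
[507.27342843  14.58043122 166.        ] -0.42712224699437246 [505.02770305  12.30389253 105.        ] -0.4465445000690952
False
17.95 [507.47922341   9.57507411 139.51533147] [-2.86958062 -4.45803748 -5.05372655] [-1.27522901  0.48021935  0.28263304]
```

The lateral force agrees with the camera offset, so I'll shift by about (-1.5,-2) mm and continue.

Run:
```python
from bench import bot
import numpy as np
p=np.array([508.3,10.2])+[-1.5,-2]
def st():
    s=bot.get_state();print(s['t'].__round__(2),s['tcp_pos'].round(1),s['contact_force'].round(1),s['wrist_torque'].round(2),round(s['opening'],3));return s
bot.movel([*p,140],max_speed=20);st()
for z in(130,120,112):
    h=bot.movel([*p,z],max_speed=40,threshold=10);s=st()
    if h: print("hit");break
    F=s['contact_force']; 
    if np.hypot(*F[:2])>2: p=p+np.clip(0.4*F[:2],-1,1);print(p)
```

```text
18.23 [507.4   8.8 140.5] [ 0.9  0.6 -2.7] [ 0.01  0.01 -0.04] 0.292
18.62 [506.5   8.4 129.6] [ 0.5 -0.1 -2.8] [-0.03  0.    0.  ] 0.292
19.02 [506.5   8.2 119.6] [-0.2  0.1 -3.8] [-0.01 -0.03 -0.  ] 0.287
19.38 [506.5   8.3 111.7] [ 0.2  0.8 -2.4] [-0.    0.03  0.03] 0.287
```

Run:
```python
from bench import bot
import numpy as np
p=[506.8,8.2]
def F(): 
    bot.dwell(0.3); return np.mean([bot.get_state()['contact_force'] for _ in range(5)],0)
print(bot.movel([*p,103],max_speed=15,threshold=6))
s=bot.get_state();z=s['tcp_pos'][2];print(s['t'],s['tcp_pos'],s['contact_force'])
f=F();print(f)
for i in range(25):
    if f[2]>9: break
    z-=0.3; bot.movel([*p,z],max_speed=10); f=F()
    print(round(z,2),f.round(1))
s=bot.get_state();print(s['t'],s['tcp_pos'],s['contact_force'],s['wrist_torque'],s['opening'],s['gripper_force'])
bot.dwell(1);print(F())
from bench import imaging
import cv2
cv2.imwrite("pics/crop5.png",cv2.resize(imaging.capture("side")[110:260,210:340],None,fx=4,fy=4,interpolation=2)[:600])
```

```text
True
19.8417 [506.9046445    8.18652626 105.82138556] [-0.15975173  0.44943863  3.80141515]
[-0.52765087 -0.48248006  5.57502115]
105.52 [-2.2 -0.2  4.1]
105.22 [-3.   0.6  8.6]
104.92 [-3.7  0.7 11.7]
21.825 [506.93946112   8.19112014 105.80537609] [-3.74513323  0.67686053 11.70016386] [-0.00516013  0.48932192 -0.03925698] 0.2905143722239155 71.50258898735046
[-4.36571622  0.26646962 10.49934183]
```

View pics/crop5.png

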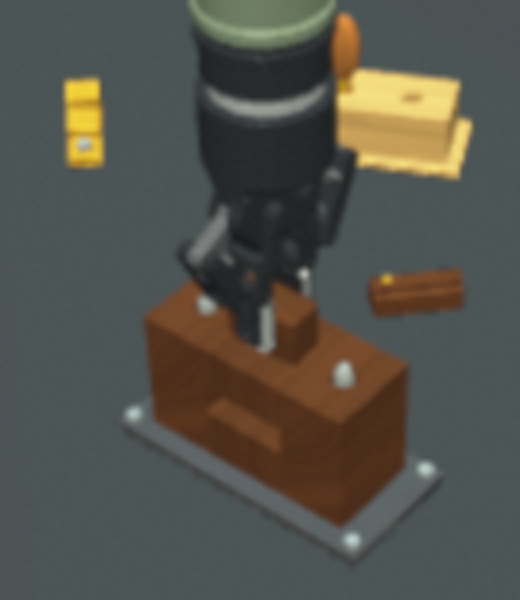

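The halves meet flush, with both noses showing at crop (207,303) and (344,374). The press is steady at about 11 N, so I'm handing in.

```bash
python3 -c "
from bench import bot
print(bot.sign_off())"
```

```text
the job is handed in; nothing more can be done
None
```

The dowel stands fully down in its socket, and the upper half sits flush over both dowels, still gripped and pressed down with about 11 N. I handed the job in at about 23 s of the 64 s allowed; no verdict came back.

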